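Seat the calibration block on the colour meter and hold it down

TASK

Pick up the white calibration block by its black grip, turn it so that its red-striped side faces the meter's blue back stop, and bring it down square over the meter's spring stage, moving it along the stage's slot until the block drops over the locating pin that it hides. Then press block and stage fully down and finish while still holding the block there, as the meter reads only while it is held down. Leave everything else on the bench where it stands.

Things in the scene. Friction and masses are not known exactly. Their poses are not given: they have to be found in the camera images.
- block_mid (a point): loose calibration block, about 0.3 kg: white slab 90 (x) x 64 (y) x 30 mm high, black upright grip bar on its middle, 50 (x) x 18 (y) x 40 mm high; 70 mm high in all. The point is its middle, 35 mm above the underside; z up. Pinch the bar across its 18 mm, 20 mm above the point
- block_stripe (a point): middle of the block's red-striped side (the block's +y side), 32 mm from the block's middle, 15 mm above the underside
- block_socket (a point): mouth of the 13 x 13 mm square, 13 mm deep socket in the block's underside: 10 mm from the block's middle towards the red stripe, 35 mm below block_mid
- stage_top (a point): centre of the top of the meter's grey sprung stage, 116 (x) x 76 (y) mm, 65 mm above the bench when up; moves down with it; z up. With the pin in the socket the block lies flat on it, its middle at stage y = 0 and at the pin's x, its axes along the stage's. The white housing round it is fixed, 45 mm high, reaching 85 mm in +-x, 55 in +y, 120 in -y
- slot_mid (a point): middle of the dark slot in the stage's top, which runs along the stage's x, 10 mm to +y of its centre. The brass locating pin stands in the slot, 10 mm high and 10 mm thick, its top 4 mm tapering to a 5 mm flat tip. It is clamped anywhere up to 14 mm either way along x from this point: not measured, but visible from above until covered. Off the pin's place, the block rides on its tip
- stop_mid (a point): middle of the top of the blue back stop: a fixed upright plate along the stage's x, 120 mm long, 8 mm thick, on the stage's +y side 47 mm from its centre; its top is 20 mm above the raised stage and its inner face 43 mm from the centre
- stage (a joint): how far the stage is pressed down, m: 0 up, 0.012 on its lower stop. It is sprung: about 6 N starts it moving, about 13 N holds it fully down; it springs back up when let go, also when the pressed pin drops into the socket
- beaker: bystander, leave alone: clear glass beaker, 56 mm across, 75 mm tall; origin at the underside
- zero_cap: bystander, leave alone: black round cap with a knob, 60 mm across, 45 mm tall; origin at the underside
- amber_bottle: bystander, leave alone: amber bottle, 60 mm across, 150 mm tall; origin at the underside
- paint_can: bystander, leave alone: plain metal can, 84 mm across, 100 mm tall; origin at the underside
- sample_jar: bystander, leave alone: clear jar with blue cap, 64 mm across, 75 mm tall; origin at the underside
- spatula: bystander, leave alone: spatula lying flat, about 280 mm long; origin at the underside
- pail_lid: bystander, leave alone: white disc lid, 150 mm across, 12 mm thick; origin at the underside
Mind the look-alikes: they are no part of the job. What is shaped like the part that bears block_mid but green is not meant.

How it is judged:
By the outcome, as a careful person would: the job done as asked, in the order asked, and still so for the second after the job is handed in, while the arm keeps its last pose, push and grip.
It also fails if it takes over 51 s, if anything falls off the work surface, if the arm or the gripper's body presses on something with over 40 N, if the wrist force passes 120 N, or if a joint passes its speed limit or range.

ROBOT

A 7-joint arm with a two-finger parallel gripper is mounted at the origin on the work surface. World frame = base frame: x ahead of the robot, y to its left, z up, the work surface at z = 0. Lengths are in m, angles in rad, forces in N, time in s.
With the tool pointing down it reaches from about 0.425 to 0.925 m from the base axis. Payload 6.8 kg.
Tool frame: the origin (TCP) lies midway between the tips of the shut fingers; the grasp point (between the pads) lies 19 mm behind it; z points along the fingers, y is the direction in which the jaws open and shut (so a half turn about z gives the same grasp; the last joint's range is limited). The gripper opens to 85 mm and grips with 20 to 120 N. Pads are 22 mm wide; open, the fingers measure 114 mm over their backs; the gripper's body (76 mm by 85 mm) begins 54 mm behind the grasp point. The pads swing forward as they close: fully open they stand 13 mm farther back than shut.
Start: joints at [-1.215, 0.477, 0.022, 1.555, -0.011, 1.109, -0.083], TCP at [0.302, 0.604, 0.231] pointing down, gripper open.
Joint ranges: [-2.96, 2.96], [-0.34, 2.1], [-1.41, 1.46], [0.24, 2.44], [-1.37, 4.51], [0.17, 1.92], [-2.96, 2.96]. Speed limits (rad/s): [2.39, 2.39, 3.14, 3.14, 3.14, 3.14, 3.14].

INTERFACE

Orientations are given as a rotation vector (axis times angle).
In Python, from bench import r, imaging gives the robot as it stands.
- The arm moves only by the tool jog_arm, never from a script. Its argument "rows" is a list of rows, each an object with "delta_rot": the turn, a rotation vector about the tool's x, y, z in degrees, a list of three; "xyz": the shift along the tool's x, y, z in cm, a list of three; "fingers": the closure, from 0 (fully open) to 1 (shut). A call has exactly 5 rows; each row is the pose to reach, as a shift and turn from the pose measured when the call began, along the tool's axes at that moment; what a row does not reach only later rows make up. A row lasts 1/12 s, in which the tool goes at most 41.7 mm and 7.16 degrees, less where a joint would pass 70% of its speed; a pose out of reach is approached as far as the arm can. A call with a gripper value outside its range is refused whole. The fingers move at their own pace and stop on an object; "grip_force" is the grip in N (left out, the last holds). Time passes only in rows, so rows that repeat a pose let the fingers close, or fill a call up. It gives the time, the measured TCP pose, the force and the opening at its end, in the units of the state.
- r.get_obs(): the state, without advancing time (a new reading comes with each control period).
- imaging.grab_frame(name): name is "scene" or "top"; returns the picture (400x640x3 uint8, blue, green, red); there is no depth.
- imaging.camera_info(name): a dict with "camera_matrix" (3x3 intrinsics, pixels), "xyz" and "attitude" of the camera in the world. Camera axes: x right, y down, z forward; pixel columns grow to the right and rows downward; lengths in m; the calibration is good to about 2 mm. A picture is of the moment at which its call begins. camera_info takes no time and is no camera call.
- r.hand_in(): hands the job in, once; it reports no verdict.
Trained networks look in the newest picture that a camera, given by its name, has taken for a name from the list of things; names that differ only in an ending like _2 or _b are one class to them, and where a whole thing is asked for, a point or a joint stands for the part that bears it (a point fixed in the world has none). Each returns a list of dicts, best first, with "conf" (0 to 1); they miss things now and then, are a little off and sometimes report something else, mostly with a low value. They report only what shows in the picture. A call takes as long as a camera call. They do not tell look-alikes from the thing itself.
- imaging.find_in(camera, query): "position" ([column, row] in pixels, amid what is visible of it).
- imaging.cut_out(camera, query): "region" (400x640 bool, what is visible of it) and "position" ([column, row] in pixels, amid what is visible of it).
- imaging.tip_of(camera, query): "position" ([column, row] in pixels: a listed point, or the origin of a listed thing).
The state is a dict: "clock": time; "joints": joint angles; "qvel": joint speeds; "tau": joint torques, N m; "tcp_pos": TCP position; "orientation": TCP orientation; "contact_force": force on the tool from outside, world axes, zero at the start; "moment": the same for the moment, N m; "grip_width": finger opening in m.
Only numpy, scipy, OpenCV 4.12 (cv2) and the standard library are available. Lean on these libraries where they do the work, as an engineer would, in place of code of your own. Each camera call takes 0.05 s, during which the arm holds its last target.

## Working session

There is one attempt and no reset: what is moved stays moved. The work goes in short steps, Python scripts to look and compute and a tool call to move; the robot and the scene stay as the last step left them, time stands still between calls to the robot, and variables do not carry over. Pictures are saved under pics/ and viewed, and the job is handed in when it is done.

Besides the shell and the picture viewer there is one more tool, called by a JSON object that holds its "method" and its "body". jog_arm: Moves the arm, as the interface text tells. Its arguments: {"type":"object","properties":{"rows":{"type":"array","items":{"type":"object","properties":{"delta_rot":{"type":"array","items":{"type":"number"}},"xyz":{"type":"array","items":{"type":"number"}},"fingers":{"type":"number"}}}},"grip_force":{"type":"number"}},"required":["rows"]}

```bash
ls; mkdir -p pics; python3 - <<'E'
from bench import r, imaging
import cv2
o=r.get_obs(); print(o)
for n in("scene","top"):
    cv2.imwrite(f"pics/{n}0.png",imaging.grab_frame(n)); print(n,imaging.camera_info(n))
    for q in("block_mid","block_stripe","stage_top","slot_mid","stop_mid"):
        print(q,[(x['position'],round(x['conf'],2)) for x in imaging.tip_of(n,q)])
E
```

```text
pics
{'clock': 0.0, 'joints': array([-1.21509949,  0.47781164,  0.02238197,  1.55648498, -0.01148276,
        1.10926922, -0.08306266]), 'qvel': array([-1.24641457e-03, -7.07125050e-04,  8.72194731e-04, -6.62073102e-04,
        7.36173929e-04, -5.30526214e-04,  1.74179133e-06]), 'tau': array([-2.05038609e-04, -5.96439779e+01,  1.60787389e+00, -2.81205457e+01,
        1.24592695e-02,  9.08956106e-03,  2.57656740e-05]), 'tcp_pos': array([0.30173321, 0.60313567, 0.23030464]), 'orientation': array([-7.21915527e-01, -3.05725974e+00,  2.86954207e-03]), 'contact_force': array([ 0.30839358,  0.35390203, -0.17530725]), 'moment': array([0.02628367, 0.03728792, 0.01744735]), 'grip_width': 0.08549957079030976}
scene {'camera_matrix': array([[482.060245  ,   0.        , 325.70071992],
       [  0.        , 482.060245  , 204.08659656],
       [  0.        ,   0.        ,   1.        ]]), 'xyz': array([1.35682491, 0.87897677, 0.94952753]), 'attitude': array([-0.86255666, -2.40442783,  1.1866939 ])}
block_mid [([369.9, 244.3], 0.8), ([413.5, 282.6], 0.72)]
block_stripe [([358.1, 250.0], 0.87), ([410.5, 291.1], 0.74)]
stage_top [([282.5, 167.9], 0.58), ([250.2, 145.5], 0.51)]
slot_mid [([283.1, 168.7], 0.9)]
stop_mid [([293.4, 164.9], 0.92)]
top {'camera_matrix': array([[394.23391149,   0.        , 323.32570859],
       [  0.        , 394.23391149, 203.37276498],
       [  0.        ,   0.        ,   1.        ]]), 'xyz': array([0.4914949 , 0.01850046, 1.39181171]), 'attitude': array([-2.19316585,  2.16432056, -0.0687801 ])}
block_mid [([230.5, 198.0], 0.87), ([276.3, 201.3], 0.63)]
block_stripe [([222.1, 195.8], 0.98)]
stage_top [([410.6, 209.3], 0.95), ([278.3, 204.1], 0.48)]
slot_mid [([406.3, 211.0], 0.82)]
stop_mid [([394.8, 217.8], 0.84)]
```

View pics/scene0.png

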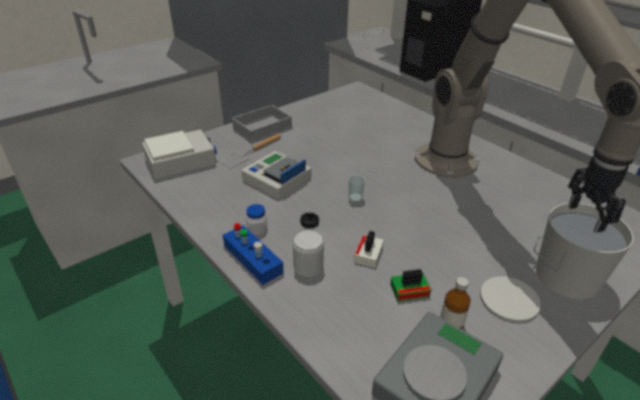

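View pics/top0.png

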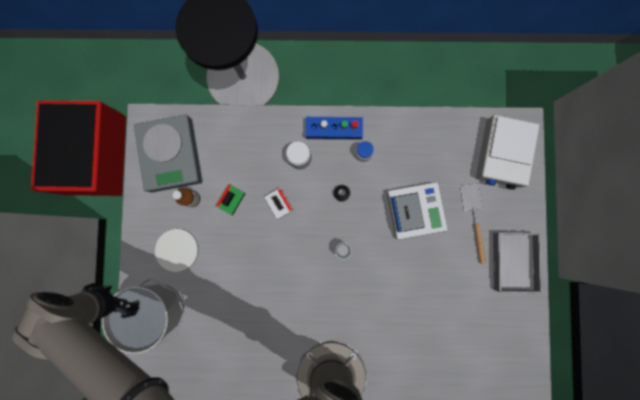

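```bash
python3 - <<'E'
import cv2
a=cv2.imread('pics/top0.png'); b=cv2.imread('pics/scene0.png')
cv2.imwrite('pics/topc.png',cv2.resize(a[150:270,190:310],None,fx=5,fy=5,interpolation=2)[:600])
cv2.imwrite('pics/topm.png',cv2.resize(a[150:270,345:465],None,fx=5,fy=5,interpolation=2)[:600])
cv2.imwrite('pics/scc.png',cv2.resize(b[130:330,220:460],None,fx=3,fy=3,interpolation=2))
E
```

```text
(no output)
```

View pics/topc.png

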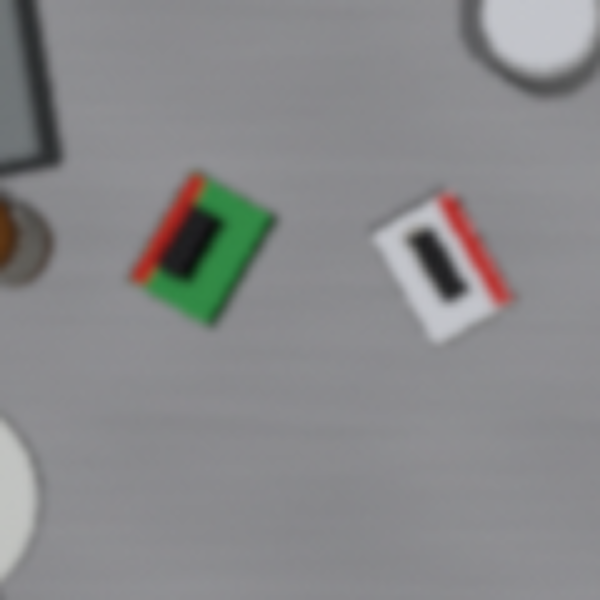

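View pics/topm.png

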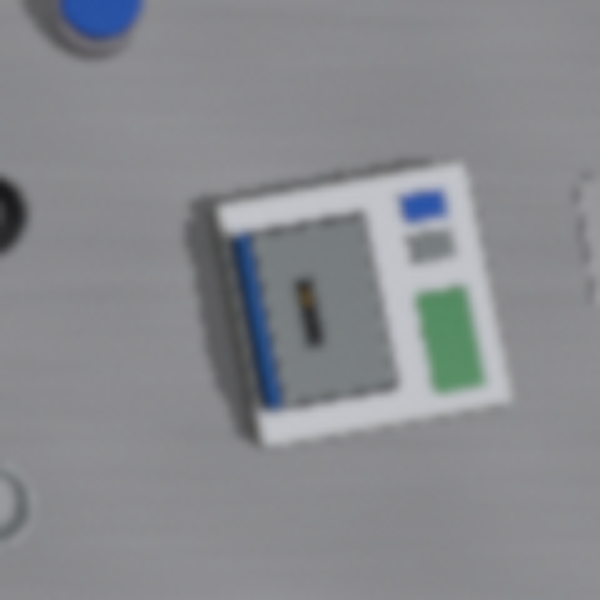

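View pics/scc.png

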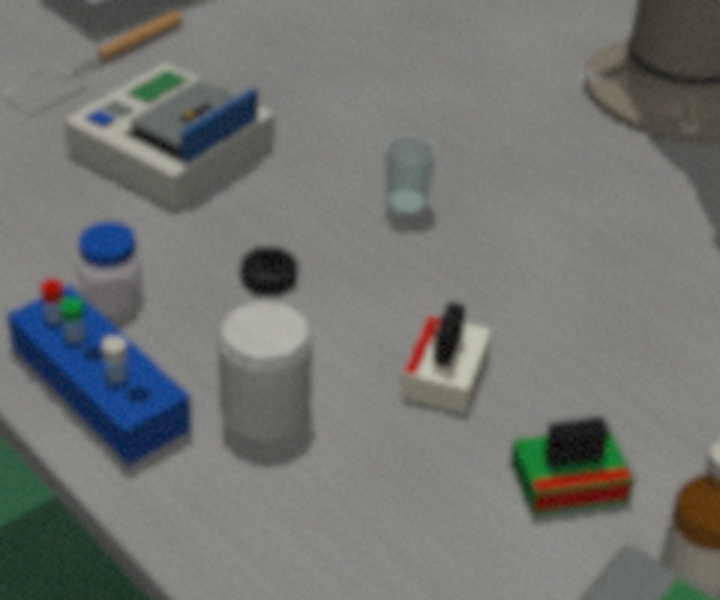

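The white block is at top (278,204) / scene (370,248). Its green look-alike is at top (230,198) / scene (411,286), and I'm excluding it because only the first has a white slab. The crops confirm this. The meter is at top (415,210), with its blue stop on the left and the brass pin near (407,209), towards the slot's upper end. Next I'll fit the poses.

```bash
cat > h.py <<'E'
from bench import r, imaging
import numpy as np, cv2
from scipy.spatial.transform import Rotation as R
from scipy.optimize import least_squares
CI={n:imaging.camera_info(n) for n in("scene","top")}
def proj(n,P):
    c=CI[n]; p=(np.atleast_2d(P)-c['xyz'])@R.from_rotvec(c['attitude']).as_matrix()
    q=p@c['camera_matrix'].T; return q[:,:2]/q[:,2:]
def back(n,uv,z):
    c=CI[n]; uv=np.atleast_2d(uv)
    d=np.c_[uv,np.ones(len(uv))]@np.linalg.inv(c['camera_matrix']).T@R.from_rotvec(c['attitude']).as_matrix().T
    return c['xyz']+d*((z-c['xyz'][2])/d[:,2])[:,None]
def box(x0,x1,y0,y1,z0,z1): return np.array([[x,y,z] for x in(x0,x1) for y in(y0,y1) for z in(z0,z1)])
def place(p,P): # p x,y,yaw
    return P@R.from_euler('z',p[2]).as_matrix().T+np.r_[p[:2],p[3] if len(p)>3 else 0]
def render(n,p,boxes,win,S=8):
    x0,y0,x1,y1=win; m=np.zeros(((y1-y0)*S,(x1-x0)*S),np.uint8)
    for b in boxes:
        uv=(proj(n,place(p,b))-[x0,y0]+.5)*S-.5
        h=cv2.convexHull(np.round(uv*16).astype(np.int32)); cv2.fillConvexPoly(m,h,255,shift=4)
    f=cv2.resize(m,None,fx=1/S,fy=1/S,interpolation=cv2.INTER_AREA).astype(float)/255
    return cv2.GaussianBlur(f,(0,0),1.0)
def crop(uv,x0,y0,s): return (np.asarray(uv,float)+.5)/s-.5+[x0,y0]
E
python3 - <<'E'
from h import *
# block: top-view rough corners of slab top z=.03
c=back('top',crop([[372,236],[443,190],[513,299],[438,344]],190,150,5),.03)[:,:2]
print(c,[np.linalg.norm(c[i]-c[(i+1)%4])for i in range(4)],c.mean(0))
d=c[2]-c[1]; print('long edge ang',np.degrees(np.arctan2(d[1],d[0])))
# meter housing top z=.045
m=back('top',crop([[217,205],[464,163],[512,400],[262,445]],345,150,5),.045)[:,:2]
print(m,[np.linalg.norm(m[i]-m[(i+1)%4])for i in range(4)])
s=back('top',crop([[245,235],[364,212],[398,388],[280,408]],345,150,5),.065)[:,:2]
print('stage',s,[np.linalg.norm(s[i]-s[(i+1)%4])for i in range(4)],s.mean(0))
print('pin',back('top',crop([306,297],345,150,5),.073)); print('slot ends',back('top',crop([[302,282],[316,347]],345,150,5),.065))
print('stop ends',back('top',crop([[243,235],[272,407]],345,150,5),.085))
o=r.get_obs(); print(R.from_rotvec(o['orientation']).as_matrix().round(3))
for q in ('block_mid','stage_top','slot_mid','stop_mid','block_stripe'):
    z=dict(block_mid=.035,stage_top=.065,slot_mid=.065,stop_mid=.085,block_stripe=.015)[q]
    for n in('scene','top'):
        for t in imaging.tip_of(n,q): print(q,n,back(n,t['position'],z).round(4),round(t['conf'],2))
E
```

```text
[[0.61213923 0.23994042]
 [0.64488613 0.19127007]
 [0.56958778 0.14106237]
 [0.5377431  0.19237002]] [np.float64(0.058661425154470336), np.float64(0.09050223157464393), np.float64(0.060386740133680165), np.float64(0.08830474134146005)] [0.59108906 0.19116072]
long edge ang -146.305299683152
[[ 0.63755144 -0.18771361]
 [ 0.66862818 -0.3567936 ]
 [ 0.50683983 -0.38808163]
 [ 0.47403538 -0.2184877 ]] [np.float64(0.17191220730641288), np.float64(0.16478595082666941), np.float64(0.1727374707850381), np.float64(0.16638674472506307)]
stage [[ 0.61527536 -0.20354034]
 [ 0.63187621 -0.28368588]
 [ 0.51360814 -0.3059536 ]
 [ 0.49916312 -0.22701144]] [np.float64(0.0818467859060329), np.float64(0.12034611246113347), np.float64(0.08025287444747166), np.float64(0.11846073374562084)] [ 0.56498071 -0.25504781]
pin [[ 0.57341205 -0.24294414  0.073     ]]
slot ends [[ 0.58399051 -0.24186077  0.065     ]
 [ 0.54035858 -0.25117182  0.065     ]]
stop ends [[ 0.61339269 -0.19886687  0.085     ]
 [ 0.49963451 -0.21804092  0.085     ]]
[[-0.894  0.447  0.   ]
 [ 0.447  0.894  0.   ]
 [ 0.     0.    -1.   ]]
block_mid scene [[0.5848 0.187  0.035 ]] 0.8
block_mid scene [[0.6005 0.3657 0.035 ]] 0.72
block_mid top [[0.606  0.3552 0.035 ]] 0.87
block_mid top [[0.5966 0.1962 0.035 ]] 0.63
stage_top scene [[ 0.5708 -0.2525  0.065 ]] 0.58
stage_top scene [[ 0.5745 -0.4451  0.065 ]] 0.51
stage_top top [[ 0.5731 -0.2606  0.065 ]] 0.95
stage_top top [[0.5849 0.1853 0.065 ]] 0.48
slot_mid scene [[ 0.5721 -0.2473  0.065 ]] 0.9
slot_mid top [[ 0.5672 -0.2462  0.065 ]] 0.82
stop_mid scene [[ 0.5492 -0.2195  0.085 ]] 0.92
stop_mid top [[ 0.543  -0.2042  0.085 ]] 0.84
block_stripe scene [[0.6115 0.1682 0.015 ]] 0.87
block_stripe scene [[0.6131 0.3699 0.015 ]] 0.74
block_stripe top [[0.6151 0.39   0.015 ]] 0.98
```

```bash
cat > fit.py <<'E'
from h import *
from scipy.optimize import minimize
def faces(b): # box -> 5 faces w/ outward normals (no bottom)
    x0,x1,y0,y1,z0,z1=b
    f=[([[x0,y0,z1],[x1,y0,z1],[x1,y1,z1],[x0,y1,z1]],(0,0,1))]
    for x,s in((x0,-1),(x1,1)): f.append(([[x,y0,z0],[x,y1,z0],[x,y1,z1],[x,y0,z1]],(s,0,0)))
    for y,s in((y0,-1),(y1,1)): f.append(([[x0,y,z0],[x1,y,z0],[x1,y,z1],[x0,y,z1]],(0,s,0)))
    return [(np.array(a,float),np.array(n,float)) for a,n in f]
def layers(n,p,polys,win,S=6,sig=1.0):
    x0,y0,x1,y1=win; lab=np.zeros(((y1-y0)*S,(x1-x0)*S),np.uint8); cam=CI[n]['xyz']
    k=0; used=[0]
    for P,nn in polys:
        k+=1
        W=place(p,P); N=R.from_euler('z',p[2]).apply(nn)
        if (cam-W.mean(0))@N<=0: continue
        uv=(proj(n,W)-[x0,y0]+.5)*S-.5
        cv2.fillConvexPoly(lab,np.round(uv*16).astype(np.int32),k,shift=4); used.append(k)
    L=[]
    for k in used:
        f=cv2.resize((lab==k).astype(np.float32),None,fx=1/S,fy=1/S,interpolation=cv2.INTER_AREA)
        if f.sum()>.5: L.append(cv2.GaussianBlur(f,(0,0),sig).ravel())
    return np.array(L).T
def cost(p,views,polys):
    c=0
    for n,(im,win,mask) in views.items():
        x0,y0,x1,y1=win; I=im[y0:y1,x0:x1].reshape(-1,3).astype(float)
        A=layers(n,p,polys,win); w=mask[:,None]
        C=np.linalg.lstsq(A*w,I*w,rcond=None)[0]; e=np.clip(np.abs((A@C-I)*w),0,40); c+=(e**2).mean()
    return c
def fit(p0,views,polys):
    best=None
    s=minimize(cost,p0,args=(views,polys),method='Nelder-Mead',options=dict(initial_simplex=np.array([p0]+[np.array(p0)+d for d in np.diag([.006,.006,.06]+[.004]*(len(p0)-3))]),xatol=2e-5,fatol=1e-4,maxiter=250))
    return s.x,s.fun
def V(n,file,win):
    im=cv2.imread(file); return (im,win,np.ones((win[3]-win[1])*(win[2]-win[0])))
m=1e-3
blk=faces(np.array([-45,45,-32,32,0,30])*m)
b=.001
blk+= [(np.array([[-45,24,30],[45,24,30],[45,32,30],[-45,32,30]])*m,np.array([0,0,1.]))]
barf=faces(np.array([-25,25,-9,9,30,70])*m)
blk+=barf[1:]+barf[:1]
hous=faces(np.array([-85,85,-120,55,0,45])*m)
stg=faces(np.array([-58,58,-38,38,45,65])*m); stp=faces(np.array([-60,60,43,51,45,85])*m)
slot=[(np.array([[-22,6.5,65],[22,6.5,65],[22,13.5,65],[-22,13.5,65]])*m,np.array([0,0,1.]))]
met=hous[1:]+hous[:1]+stg[1:]+stg[:1]+slot+stp[1:]+stp[:1]
E
python3 - <<'E'
from fit import *
import time
p0=[.591,.191,np.radians(-56-90+0)]  # yaw of block x: +y at -58deg => x at -148
p0[2]=np.radians(-148)
tw=(258,182,302,228); sw=(345,225,395,275)
T=V('top','pics/top0.png',tw); S=V('scene','pics/scene0.png',sw)
for v in({'top':T},{'scene':S},{'top':T,'scene':S}):
    x,f=fit(p0,v,blk); print('block',list(v),x.round(4),np.degrees(x[2]).round(2),f.round(2))
p0=[.566,-.255,np.radians(10)]
tw=(382,176,455,246); sw=(236,144,318,204)
T=V('top','pics/top0.png',tw); S=V('scene','pics/scene0.png',sw)
for v in({'top':T},{'scene':S},{'top':T,'scene':S}):
    x,f=fit(p0,v,met); print('meter',list(v),x.round(4),np.degrees(x[2]).round(2),f.round(2))
E
```

```text
block ['top'] [ 0.5897  0.1905 -2.5829] -147.99 49.03
block ['scene'] [ 0.5911  0.1912 -2.5919] -148.5 63.17
block ['top', 'scene'] [ 0.5907  0.1907 -2.5887] -148.32 116.39
meter ['top'] [ 0.565  -0.2554  0.1875] 10.74 236.1
meter ['scene'] [ 0.5667 -0.2567  0.2149] 12.31 140.72
meter ['top', 'scene'] [ 0.5656 -0.2556  0.1889] 10.82 382.78
```

```bash
python3 - <<'E'
from fit import *
p=np.array([.5656,-.2556,np.radians(10.8)])
for n,win in(('top',(382,176,455,246)),('scene',(236,144,318,204))):
    im=cv2.imread(f'pics/{n}0.png').astype(float)
    x0,y0,x1,y1=win
    I=im[y0:y1,x0:x1]; ex=I[...,2]-I[...,0]  # R-B
    uv=proj(n,place(p,np.array([[0,.01,.065],[.01,.01,.07]]))); print(n,'slot mid, pin+10 px',uv.round(1))
    yy,xx=np.mgrid[y0:y1,x0:x1]; w=np.clip(ex-15,0,None)*(np.hypot(xx-uv[1,0],yy-uv[1,1])<7)
    c=[(w*xx).sum()/w.sum(),(w*yy).sum()/w.sum()]; print('brass',c,w.max())
    for z in(.068,.071,.075):
        q=back(n,c,z)[0]-np.r_[p[:2],0]; print(z,(R.from_euler('z',-p[2]).apply(q)*1000).round(1))
    S=8; big=cv2.resize(im[y0:y1,x0:x1].astype(np.uint8),None,fx=S,fy=S,interpolation=2)
    for P,nn in met:
        u=((proj(n,place(p,P))-[x0,y0]+.5)*S-.5).round().astype(int); 
        if (CI[n]['xyz']-place(p,P).mean(0))@R.from_euler('z',p[2]).apply(nn)>0: cv2.polylines(big,[u],True,(0,0,255),1)
    cv2.imwrite(f'pics/ov_{n}.png',big)
E
```

```text
top slot mid, pin+10 px [[406.2 212. ]
 [405.9 209. ]]
brass [np.float64(405.91379310344826), np.float64(209.10344827586206)] 17.0
0.068 [ 9.8  9.6 68. ]
0.071 [ 9.7 10.2 71. ]
0.075 [ 9.6 11.1 75. ]
scene slot mid, pin+10 px [[285.4 168.1]
 [283.3 168. ]]
brass [np.float64(282.780487804878), np.float64(167.6951219512195)] 34.0
0.068 [ 7.4  5.2 68. ]
0.071 [10.8  8.4 71. ]
0.075 [15.2 12.8 75. ]
```

View pics/ov_top.png

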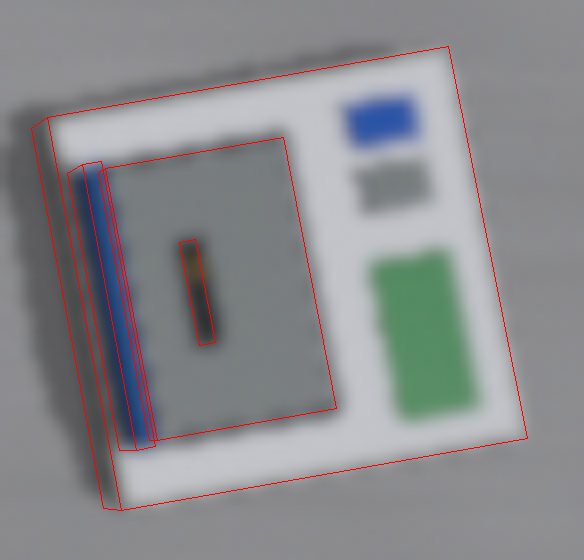

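View pics/ov_scene.png

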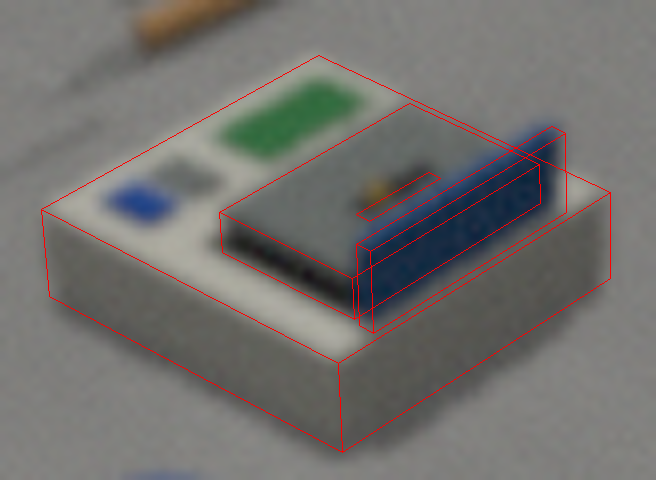

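Both views agree: the meter is at (0.5656, -0.2556) with yaw 10.8°, the block is at (0.5905, 0.1908) with +y at -58.3°, and the pin sits at stage x ≈ +10 mm. I'll raise the arm first, since it starts next to the pail.

```bash
cat > go.py <<'E'
import sys
from h import *
def go(x,y,z,yaw): # yaw = world angle of tool y, tool down
    o=r.get_obs(); M=R.from_rotvec(o['orientation']); p=o['tcp_pos']
    yv=np.array([np.cos(np.radians(yaw)),np.sin(np.radians(yaw)),0]); zv=np.array([0,0,-1.]); T=R.from_matrix(np.c_[np.cross(yv,zv),yv,zv])
    cur=M.as_matrix()[:,1]
    print('t',o['clock'].round(2),'tcp',p.round(4),'tool y',np.degrees(np.arctan2(cur[1],cur[0])).round(2),'F',o['contact_force'].round(1),'w',o['grip_width'].round(4),'q',o['joints'].round(2))
    print('xyz cm',(M.inv().apply(np.array([x,y,z])-p)*100).round(2),'rot deg',np.degrees((M.inv()*T).as_rotvec()).round(2))
if __name__=='__main__': go(*map(float,sys.argv[1:]))
E
python3 go.py .5905 .1908 .25 121.7
```

```text
Traceback (most recent call last):
  File "go.py", line 9, in <module>
    if __name__=='__main__': go(*map(float,sys.argv[1:]))
                             ~~^^^^^^^^^^^^^^^^^^^^^^^^^^
  File "go.py", line 7, in go
    print('t',o['clock'].round(2),'tcp',p.round(4),'tool y',np.degrees(np.arctan2(cur[1],cur[0])).round(2),'F',o['contact_force'].round(1),'w',o['grip_width'].round(4),'q',o['joints'].round(2))
              ^^^^^^^^^^^^^^^^
AttributeError: 'float' object has no attribute 'round'
```

{"method": "jog_arm", "body": {"rows": [{"xyz": [0,0,-4],"delta_rot": [0,0,0],"fingers": 0},{"xyz": [0,0,-8],"delta_rot": [0,0,-7],"fingers": 0},{"xyz": [0,0,-10],"delta_rot": [0,0,-14],"fingers": 0},{"xyz": [-3,-2,-10],"delta_rot": [0,0,-21],"fingers": 0},{"xyz": [-6,-4,-10],"delta_rot": [0,0,-28],"fingers": 0}], "grip_force": 60}}

```text
clock: 1.52
tcp_pos: [0.3365, 0.5429, 0.3331]
orientation: [-0.056, 3.14, 0.006]
contact_force: [2.0, -0.6, -0.3]
grip_width: 0.0852
```

```bash
python3 go.py .5905 .1908 .25 121.7
```

```text
Traceback (most recent call last):
  File "go.py", line 9, in <module>
    if __name__=='__main__': go(*map(float,sys.argv[1:]))
                             ~~^^^^^^^^^^^^^^^^^^^^^^^^^^
  File "go.py", line 7, in go
    print('t',o['clock'].round(2),'tcp',p.round(4),'tool y',np.degrees(np.arctan2(cur[1],cur[0])).round(2),'F',o['contact_force'].round(1),'w',o['grip_width'].round(4),'q',o['joints'].round(2))
              ^^^^^^^^^^^^^^^^
AttributeError: 'float' object has no attribute 'round'
```

```bash
sed -i "s/o\['clock'\].round(2)/round(float(o['clock']),2)/; s/o\['grip_width'\].round(4)/round(float(o['grip_width']),4)/" go.py; python3 go.py .5905 .1908 .20 121.7
```

```text
t 1.52 tcp [0.3365 0.5429 0.3331] tool y 92.05 F [ 2.  -0.6 -0.3] w 0.0852 q [-1.08  0.34 -0.05  1.52  0.02  1.27  0.48]
xyz cm [-24.11 -36.15  13.19] rot deg [  0.2    0.12 -29.65]
```

{"method": "jog_arm", "body": {"rows": [{"xyz": [-12,-18,2],"delta_rot": [0.2,0.1,-29.6],"fingers": 0},{"xyz": [-12,-18,2],"delta_rot": [0.2,0.1,-29.6],"fingers": 0},{"xyz": [-12,-18,3],"delta_rot": [0.2,0.1,-29.6],"fingers": 0},{"xyz": [-12,-18,4],"delta_rot": [0.2,0.1,-29.6],"fingers": 0},{"xyz": [-15,-22,4],"delta_rot": [0.2,0.1,-29.6],"fingers": 0}]}}

```text
clock: 1.93
tcp_pos: [0.4573, 0.3759, 0.3005]
orientation: [0.867, -3.019, -0.0]
contact_force: [0.5, 1.0, -0.3]
grip_width: 0.0852
```

```bash
python3 go.py .5905 .1908 .14 121.7
```

```text
t 1.93 tcp [0.4573 0.3759 0.3005] tool y 122.05 F [ 0.5  1.  -0.3] w 0.0852 q [-0.75  0.29 -0.05  1.67  0.02  1.18  1.32]
xyz cm [ -1.47 -22.76  16.05] rot deg [ 0.01 -0.    0.35]
```

{"method": "jog_arm", "body": {"rows": [{"xyz": [-1.47,-22.8,12],"delta_rot": [0,0,0.3],"fingers": 0},{"xyz": [-1.47,-22.8,14],"delta_rot": [0,0,0.3],"fingers": 0},{"xyz": [-1.47,-22.8,15],"delta_rot": [0,0,0.3],"fingers": 0},{"xyz": [-1.47,-22.8,16],"delta_rot": [0,0,0.3],"fingers": 0},{"xyz": [-1.47,-22.8,16],"delta_rot": [0,0,0.3],"fingers": 0}]}}

```text
clock: 2.35
tcp_pos: [0.5582, 0.2358, 0.1843]
orientation: [-0.859, 3.021, 0.001]
contact_force: [0.3, 0.2, -1.2]
grip_width: 0.0857
```

{"method": "jog_arm", "body": {"rows": [{"xyz": [0,0,0],"delta_rot": [0,0,0],"fingers": 0},{"xyz": [0,0,0],"delta_rot": [0,0,0],"fingers": 0},{"xyz": [0,0,0],"delta_rot": [0,0,0],"fingers": 0},{"xyz": [0,0,0],"delta_rot": [0,0,0],"fingers": 0},{"xyz": [0,0,0],"delta_rot": [0,0,0],"fingers": 0}]}}

```text
clock: 2.77
tcp_pos: [0.558, 0.238, 0.1856]
orientation: [-0.862, 3.018, 0.003]
contact_force: [-0.0, -0.5, -0.3]
grip_width: 0.0851
```

```bash
python3 go.py .5905 .1908 .036 121.7; python3 -c "
from h import *
for n,x,y in(('top',248,170),('scene',330,190)):
    im=imaging.grab_frame(n); cv2.imwrite(f'pics/{n}1.png',im); cv2.imwrite(f'pics/{n}1c.png',cv2.resize(im[y:y+80,x:x+80],None,fx=6,fy=6))
"
```

```text
t 2.77 tcp [0.558  0.238  0.1856] tool y 121.9 F [-0.  -0.5 -0.3] w 0.0851 q [-0.52  0.41  0.01  1.77 -0.01  0.95  1.63]
xyz cm [-0.22 -5.73 14.96] rot deg [0.04 0.2  0.2 ]
```

View pics/scene1c.png

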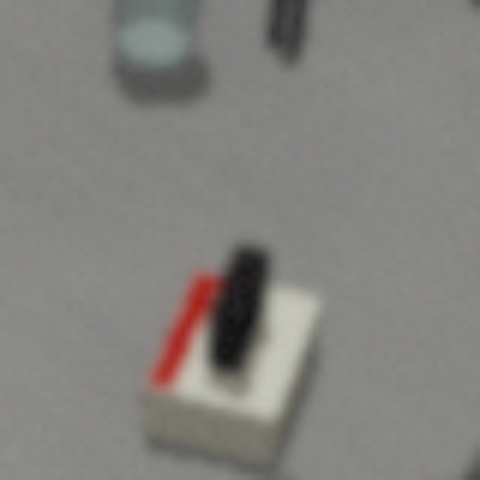

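The block hasn't moved. I'll centre above it and descend.

{"method": "jog_arm", "body": {"rows": [{"xyz": [-0.2,-3,0],"delta_rot": [0,0.2,0.2],"fingers": 0},{"xyz": [-0.22,-5.7,1],"delta_rot": [0,0.2,0.2],"fingers": 0},{"xyz": [-0.22,-5.73,4],"delta_rot": [0,0.2,0.2],"fingers": 0},{"xyz": [-0.22,-5.73,6],"delta_rot": [0,0.2,0.2],"fingers": 0},{"xyz": [-0.22,-5.73,6],"delta_rot": [0,0.2,0.2],"fingers": 0}]}}

```text
clock: 3.28
tcp_pos: [0.5876, 0.1893, 0.1217]
orientation: [0.856, -3.015, 0.001]
contact_force: [-0.6, 0.3, -0.8]
grip_width: 0.0853
```

```bash
python3 go.py .5905 .1908 .037 121.7
```

```text
t 3.28 tcp [0.5876 0.1893 0.1217] tool y 121.68 F [-0.6  0.3 -0.8] w 0.0853 q [-0.43  0.51  0.03  1.79 -0.02  0.85  1.73]
xyz cm [-0.38 -0.03  8.46] rot deg [ 0.09 -0.4  -0.02]
```

{"method": "jog_arm", "body": {"rows": [{"xyz": [-0.35,0,3],"delta_rot": [0,-0.4,0],"fingers": 0},{"xyz": [-0.35,0,6],"delta_rot": [0,-0.4,0],"fingers": 0},{"xyz": [-0.35,0,8],"delta_rot": [0,-0.4,0],"fingers": 0},{"xyz": [-0.35,0,8.4],"delta_rot": [0,-0.4,0],"fingers": 0},{"xyz": [-0.35,0,8.4],"delta_rot": [0,-0.4,0],"fingers": 0}]}}

```text
clock: 3.7
tcp_pos: [0.5894, 0.1916, 0.0375]
orientation: [0.859, -3.02, -0.003]
contact_force: [-0.4, -0.1, 0.9]
grip_width: 0.0855
```

```bash
python3 go.py .5905 .1908 .037 121.7
```

```text
t 3.7 tcp [0.5894 0.1916 0.0375] tool y 121.75 F [-0.4 -0.1  0.9] w 0.0855 q [-0.43  0.62  0.02  1.83 -0.02  0.69  1.73]
xyz cm [-0.05 -0.12  0.05] rot deg [ 0.12 -0.08  0.05]
```

{"method": "jog_arm", "body": {"rows": [{"xyz": [-0.05,-0.1,0],"delta_rot": [0,0,0],"fingers": 0.5},{"xyz": [-0.05,-0.1,0],"delta_rot": [0,0,0],"fingers": 1},{"xyz": [-0.05,-0.1,0],"delta_rot": [0,0,0],"fingers": 1},{"xyz": [-0.05,-0.1,0],"delta_rot": [0,0,0],"fingers": 1},{"xyz": [-0.05,-0.1,0],"delta_rot": [0,0,0],"fingers": 1}], "grip_force": 60}}

```text
clock: 4.12
tcp_pos: [0.5909, 0.1912, 0.0385]
orientation: [0.859, -3.021, -0.003]
contact_force: [0.7, 0.7, 0.5]
grip_width: 0.0256
```

{"method": "jog_arm", "body": {"rows": [{"xyz": [0,0,0],"delta_rot": [0,0,0],"fingers": 1},{"xyz": [0,0,0],"delta_rot": [0,0,0],"fingers": 1},{"xyz": [0,0,0],"delta_rot": [0,0,0],"fingers": 1},{"xyz": [0,0,0],"delta_rot": [0,0,0],"fingers": 1},{"xyz": [0,0,0],"delta_rot": [0,0,0],"fingers": 1}], "grip_force": 60}}

```text
clock: 4.53
tcp_pos: [0.5909, 0.191, 0.0386]
orientation: [0.859, -3.021, -0.003]
contact_force: [0.2, -1.1, 0.5]
grip_width: 0.0168
```

```bash
python3 go.py .5905 .1908 .037 121.7
```

```text
t 4.53 tcp [0.5909 0.191  0.0386] tool y 121.73 F [ 0.2 -1.1  0.5] w 0.0168 q [-0.43  0.62  0.02  1.83 -0.02  0.7   1.73]
xyz cm [0.05 0.   0.16] rot deg [ 0.1  -0.01  0.03]
```

{"method": "jog_arm", "body": {"rows": [{"xyz": [0,0,-2],"delta_rot": [0,0,0],"fingers": 1},{"xyz": [0,0,-5],"delta_rot": [0,0,0],"fingers": 1},{"xyz": [0,0,-9],"delta_rot": [0,0,0],"fingers": 1},{"xyz": [0,0,-13],"delta_rot": [0,0,5],"fingers": 1},{"xyz": [0,0,-16],"delta_rot": [0,0,10],"fingers": 1}]}}

```text
clock: 4.95
tcp_pos: [0.5914, 0.191, 0.2013]
orientation: [-0.586, 3.086, 0.004]
contact_force: [1.9, 0.1, -2.3]
grip_width: 0.0172
```

```bash
python3 go.py .5754 -.2537 .20 -79.2
```

```text
t 4.95 tcp [0.5914 0.191  0.2013] tool y 111.51 F [ 1.9  0.1 -2.3] w 0.0172 q [-0.47  0.42  0.07  1.73 -0.04  1.    1.57]
xyz cm [ 1.780e+01 -4.079e+01  1.000e-02] rot deg [-8.0000e-02  2.0000e-01 -1.6929e+02]
```

{"method": "jog_arm", "body": {"rows": [{"xyz": [1,-2.2,0],"delta_rot": [0,0,7],"fingers": 1},{"xyz": [2,-4.4,0],"delta_rot": [0,0,14],"fingers": 1},{"xyz": [3,-6.6,0],"delta_rot": [0,0,21],"fingers": 1},{"xyz": [4,-8.8,0],"delta_rot": [0,0,28],"fingers": 1},{"xyz": [5,-11,0],"delta_rot": [0,0,35],"fingers": 1}]}}

```text
clock: 5.37
tcp_pos: [0.5844, 0.0694, 0.2005]
orientation: [-0.377, -3.118, -0.004]
contact_force: [0.8, 0.0, -3.9]
grip_width: 0.0171
```

```bash
python3 go.py .5754 -.2537 .20 -79.2
```

```text
t 5.37 tcp [0.5844 0.0694 0.2005] tool y 76.19 F [ 0.8  0.  -3.9] w 0.0171 q [-0.41  0.37  0.24  1.81 -0.11  0.97  1.2 ]
xyz cm [ -6.84 -31.59  -0.04] rot deg [-7.0000e-02 -2.0000e-01  1.5539e+02]
```

{"method": "jog_arm", "body": {"rows": [{"xyz": [-0.5,-2,0],"delta_rot": [0,0,7],"fingers": 1},{"xyz": [-1,-4,0],"delta_rot": [0,0,14],"fingers": 1},{"xyz": [-1.5,-6,0],"delta_rot": [0,0,21],"fingers": 1},{"xyz": [-2,-8,0],"delta_rot": [0,0,28],"fingers": 1},{"xyz": [-2.5,-10,0],"delta_rot": [0,0,35],"fingers": 1}]}}

```text
clock: 5.78
tcp_pos: [0.5842, -0.0344, 0.1996]
orientation: [-1.305, -2.855, -0.003]
contact_force: [-0.0, 0.8, -3.9]
grip_width: 0.0171
```

```bash
python3 go.py .5754 -.2537 .20 -79.2
```

```text
t 5.78 tcp [ 0.5842 -0.0344  0.1996] tool y 40.87 F [-0.   0.8 -3.9] w 0.0171 q [-0.36  0.38  0.4   1.83 -0.18  0.97  0.83]
xyz cm [-16.01 -15.01  -0.09] rot deg [ -0.18  -0.13 120.07]
```

{"method": "jog_arm", "body": {"rows": [{"xyz": [-1.6,-1.5,0],"delta_rot": [0,0,7],"fingers": 1},{"xyz": [-3.2,-3,0],"delta_rot": [0,0,14],"fingers": 1},{"xyz": [-4.8,-4.5,0],"delta_rot": [0,0,21],"fingers": 1},{"xyz": [-6.4,-6,0],"delta_rot": [0,0,28],"fingers": 1},{"xyz": [-8,-7.5,0],"delta_rot": [0,0,35],"fingers": 1}]}}

```text
clock: 6.2
tcp_pos: [0.5792, -0.1445, 0.1988]
orientation: [-2.108, -2.323, -0.001]
contact_force: [-0.1, 0.0, -2.9]
grip_width: 0.0171
```

```bash
python3 go.py .5754 -.2537 .20 -79.2
```

```text
t 6.2 tcp [ 0.5792 -0.1445  0.1988] tool y 5.55 F [-0.1  0.  -2.9] w 0.0171 q [-0.28  0.43  0.56  1.81 -0.27  0.99  0.49]
xyz cm [-10.83  -1.44  -0.15] rot deg [-2.600e-01 -5.000e-02  8.475e+01]
```

{"method": "jog_arm", "body": {"rows": [{"xyz": [-2,-0.3,0],"delta_rot": [-0.2,0,7],"fingers": 1},{"xyz": [-4,-0.6,0],"delta_rot": [-0.2,0,14],"fingers": 1},{"xyz": [-6,-0.9,0],"delta_rot": [-0.2,0,21],"fingers": 1},{"xyz": [-8,-1.2,0],"delta_rot": [-0.2,0,28],"fingers": 1},{"xyz": [-10,-1.4,0],"delta_rot": [-0.2,0,35],"fingers": 1}]}}

```text
clock: 6.62
tcp_pos: [0.5743, -0.2458, 0.1978]
orientation: [-2.715, -1.575, -0.002]
contact_force: [-0.1, -0.7, -4.3]
grip_width: 0.0172
```

```bash
python3 go.py .5754 -.2537 .20 -79.2
```

```text
t 6.62 tcp [ 0.5743 -0.2458  0.1978] tool y -29.77 F [-0.1 -0.7 -4.3] w 0.0172 q [-0.21  0.51  0.71  1.75 -0.39  1.03  0.13]
xyz cm [-0.63  0.49 -0.22] rot deg [-0.17 -0.08 49.43]
```

{"method": "jog_arm", "body": {"rows": [{"xyz": [-0.6,0.5,0],"delta_rot": [-0.1,0,7],"fingers": 1},{"xyz": [-0.6,0.5,0],"delta_rot": [-0.1,0,14],"fingers": 1},{"xyz": [-0.6,0.5,0],"delta_rot": [-0.1,0,21],"fingers": 1},{"xyz": [-0.6,0.5,0],"delta_rot": [-0.1,0,28],"fingers": 1},{"xyz": [-0.6,0.5,0],"delta_rot": [-0.1,0,35],"fingers": 1}]}}

```text
clock: 7.03
tcp_pos: [0.5754, -0.2528, 0.1971]
orientation: [-3.065, -0.677, -0.0]
contact_force: [0.1, -0.4, -3.0]
grip_width: 0.0175
```

```bash
python3 go.py .5754 -.2537 .20 -79.2
```

```text
t 7.03 tcp [ 0.5754 -0.2528  0.1971] tool y -65.09 F [ 0.1 -0.4 -3. ] w 0.0175 q [-0.29  0.57  0.87  1.75 -0.5   1.06 -0.38]
xyz cm [-0.03  0.08 -0.29] rot deg [-0.16 -0.02 14.11]
```

{"method": "jog_arm", "body": {"rows": [{"xyz": [0,0.08,0],"delta_rot": [-0.1,0,7],"fingers": 1},{"xyz": [0,0.08,1],"delta_rot": [-0.1,0,14.1],"fingers": 1},{"xyz": [0,0.08,3],"delta_rot": [-0.1,0,14.1],"fingers": 1},{"xyz": [0,0.08,4],"delta_rot": [-0.1,0,14.1],"fingers": 1},{"xyz": [0,0.08,4],"delta_rot": [-0.1,0,14.1],"fingers": 1}]}}

```text
clock: 7.45
tcp_pos: [0.5741, -0.2517, 0.1541]
orientation: [-3.124, -0.298, 0.008]
contact_force: [-0.6, 0.3, -2.9]
grip_width: 0.0173
```

```bash
python3 go.py .5754 -.2537 .117 -79.2; python3 - <<'E'
from h import *
for n,x,y in(('top',370,165),('scene',225,100)):
    im=imaging.grab_frame(n); cv2.imwrite(f'pics/{n}2.png',im); cv2.imwrite(f'pics/{n}2c.png',cv2.resize(im[y:y+110,x:x+110],None,fx=5,fy=5))
E
```

```text
t 7.45 tcp [ 0.5741 -0.2517  0.1541] tool y -79.1 F [-0.6  0.3 -2.9] w 0.0173 q [-0.3   0.64  0.89  1.78 -0.58  1.01 -0.55]
xyz cm [0.1  0.23 3.7 ] rot deg [-0.24  0.25  0.1 ]
```

View pics/top2c.png

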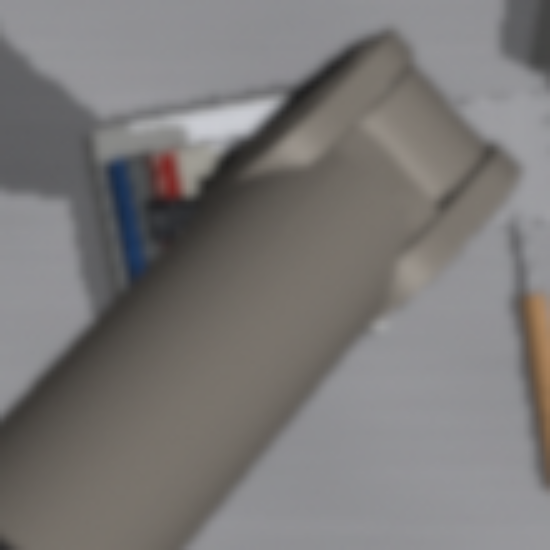

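View pics/scene2c.png

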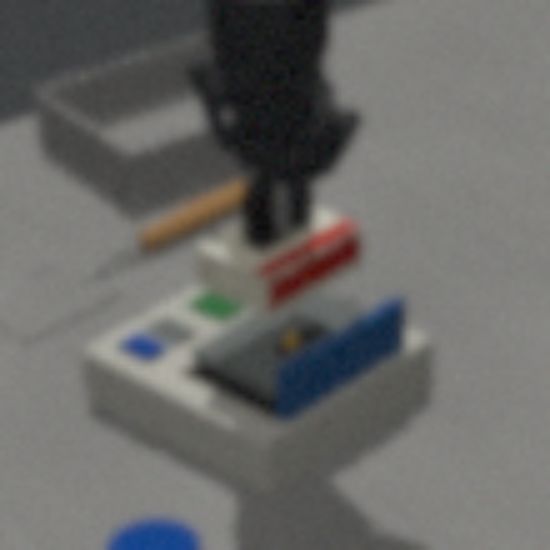

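The red stripe faces the blue stop. I'll check how the block sits in the hand from the scene view.

```bash
python3 - <<'E'
from fit import *
z=.1541-.0386; yaw=np.radians(10.9)
im=cv2.imread('pics/scene2.png'); win=(258,138,302,168)
slab=faces(np.array([-45,45,-32,32,0,30])*m)
stripe=[(np.array([[-45,24,30],[45,24,30],[45,32,30],[-45,32,30]])*m,np.array([0,0,1.]))]
for zz in(z-.002,z,z+.002):
    f=lambda q:cost([q[0],q[1],yaw,zz],{'scene':(im,win,np.ones(30*44))},slab+stripe)
    p0=np.array([.5741,-.2517])
    s=minimize(f,p0,method='Nelder-Mead',options=dict(initial_simplex=[p0,p0+[.005,0],p0+[0,.005]],xatol=5e-5)); print(zz,s.x.round(4),s.fun.round(1))
q=[*s.x,yaw,z]
S=8;x0,y0,x1,y1=235,120,320,190; big=cv2.resize(im[y0:y1,x0:x1],None,fx=S,fy=S,interpolation=2)
for pp,c in(([.5741,-.2517,yaw,z],(0,255,255)),):
  for P,nn in slab+stripe:
    if (CI['scene']['xyz']-place(pp,P).mean(0))@R.from_euler('z',yaw).apply(nn)>0:
        cv2.polylines(big,[((proj('scene',place(pp,P))-[x0,y0]+.5)*S-.5).round().astype(int)],True,c,1)
cv2.imwrite('pics/ov2.png',big)
E
```

```text
0.11349999999999999 [ 0.5651 -0.2715] 602.6
0.11549999999999999 [ 0.5665 -0.2687] 601.8
0.1175 [ 0.5684 -0.2658] 601.7
```

View pics/ov2.png

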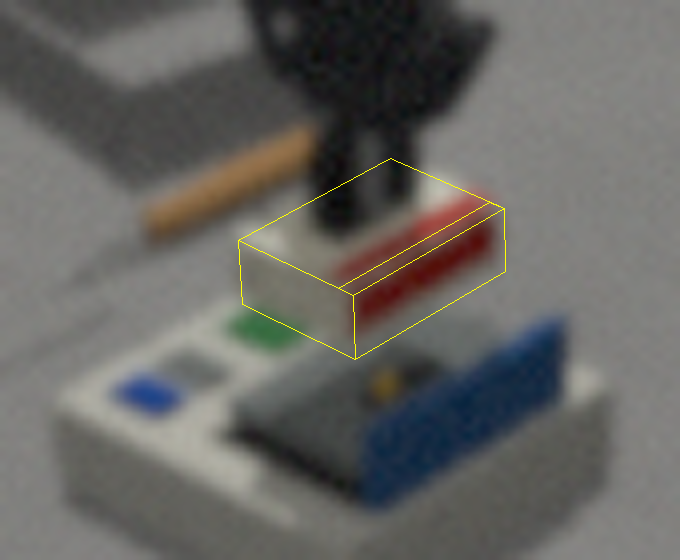

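{"method": "jog_arm", "body": {"rows": [{"xyz": [0.1,0.23,1.5],"delta_rot": [-0.2,0.2,0.1],"fingers": 1},{"xyz": [0.1,0.23,2.8],"delta_rot": [-0.2,0.2,0.1],"fingers": 1},{"xyz": [0.1,0.23,3.4],"delta_rot": [-0.2,0.2,0.1],"fingers": 1},{"xyz": [0.1,0.23,3.5],"delta_rot": [-0.2,0.2,0.1],"fingers": 1},{"xyz": [0.1,0.23,3.5],"delta_rot": [-0.2,0.2,0.1],"fingers": 1}]}}

```text
clock: 7.97
tcp_pos: [0.5767, -0.2552, 0.1217]
orientation: [3.127, 0.294, 0.004]
contact_force: [-0.6, 0.9, -2.3]
grip_width: 0.0172
```

```bash
python3 go.py .5754 -.2537 .115 -79.2
```

```text
t 7.97 tcp [ 0.5767 -0.2552  0.1217] tool y -79.25 F [-0.6  0.9 -2.3] w 0.0172 q [-0.27  0.68  0.86  1.8  -0.63  0.95 -0.52]
xyz cm [-0.1  -0.17  0.67] rot deg [ 0.08 -0.12 -0.05]
```

{"method": "jog_arm", "body": {"rows": [{"xyz": [-0.06,-0.1,0.3],"delta_rot": [0,0,0],"fingers": 1},{"xyz": [-0.06,-0.1,0.5],"delta_rot": [0,0,0],"fingers": 1},{"xyz": [-0.06,-0.1,0.5],"delta_rot": [0,0,0],"fingers": 1},{"xyz": [-0.06,-0.1,0.5],"delta_rot": [0,0,0],"fingers": 1},{"xyz": [-0.06,-0.1,0.5],"delta_rot": [0,0,0],"fingers": 1}]}}

```text
clock: 8.38
tcp_pos: [0.576, -0.2544, 0.1169]
orientation: [3.126, 0.294, 0.004]
contact_force: [0.0, -0.1, -3.1]
grip_width: 0.0172
```

```bash
python3 go.py .5754 -.2537 .115 -79.2; python3 - <<'E'
from h import *
for n,x,y in(('top',370,165),('scene',235,120)):
    im=imaging.grab_frame(n); cv2.imwrite(f'pics/{n}3.png',im); cv2.imwrite(f'pics/{n}3c.png',cv2.resize(im[y:y+90,x:x+90],None,fx=6,fy=6))
E
```

```text
t 8.38 tcp [ 0.576  -0.2544  0.1169] tool y -79.25 F [ 0.  -0.1 -3.1] w 0.0172 q [-0.27  0.68  0.85  1.81 -0.63  0.94 -0.52]
xyz cm [-0.05 -0.08  0.19] rot deg [ 0.09 -0.14 -0.05]
```

View pics/scene3c.png

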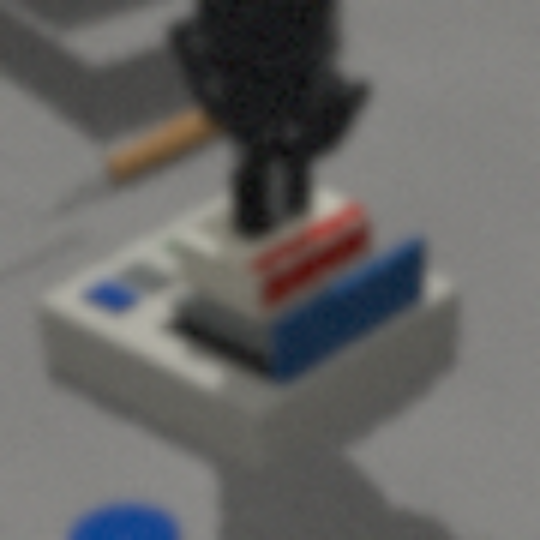

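{"method": "jog_arm", "body": {"rows": [{"xyz": [-0.05,-0.08,0.15],"delta_rot": [0,0,0],"fingers": 1},{"xyz": [-0.05,-0.08,0.3],"delta_rot": [0,0,0],"fingers": 1},{"xyz": [-0.05,-0.08,0.45],"delta_rot": [0,0,0],"fingers": 1},{"xyz": [-0.05,-0.08,0.6],"delta_rot": [0,0,0],"fingers": 1},{"xyz": [-0.05,-0.08,0.7],"delta_rot": [0,0,0],"fingers": 1}]}}

```text
clock: 8.9
tcp_pos: [0.5753, -0.2537, 0.1096]
orientation: [3.127, 0.294, 0.004]
contact_force: [-0.0, -0.6, -3.1]
grip_width: 0.0171
```

```bash
python3 go.py .5754 -.2537 .1036 -79.2
```

```text
t 8.9 tcp [ 0.5753 -0.2537  0.1096] tool y -79.26 F [-0.  -0.6 -3.1] w 0.0171 q [-0.26  0.69  0.84  1.82 -0.64  0.93 -0.52]
xyz cm [0.01 0.   0.6 ] rot deg [ 0.08 -0.12 -0.06]
```

{"method": "jog_arm", "body": {"rows": [{"xyz": [0,0,0.1],"delta_rot": [0,0,0],"fingers": 1},{"xyz": [0,0,0.2],"delta_rot": [0,0,0],"fingers": 1},{"xyz": [0,0,0.3],"delta_rot": [0,0,0],"fingers": 1},{"xyz": [0,0,0.4],"delta_rot": [0,0,0],"fingers": 1},{"xyz": [0,0,0.4],"delta_rot": [0,0,0],"fingers": 1}]}}

```text
clock: 9.32
tcp_pos: [0.5752, -0.2536, 0.1053]
orientation: [3.127, 0.294, 0.003]
contact_force: [-0.1, 0.6, -2.2]
grip_width: 0.0169
```

```bash
python3 go.py .5754 -.2537 .1036 -79.2
```

```text
t 9.32 tcp [ 0.5752 -0.2536  0.1053] tool y -79.25 F [-0.1  0.6 -2.2] w 0.0169 q [-0.26  0.7   0.84  1.82 -0.64  0.92 -0.51]
xyz cm [0.02 0.02 0.17] rot deg [ 0.08 -0.11 -0.05]
```

{"method": "jog_arm", "body": {"rows": [{"xyz": [0,0,0.1],"delta_rot": [0,0,0],"fingers": 1},{"xyz": [0,0,0.2],"delta_rot": [0,0,0],"fingers": 1},{"xyz": [0,0,0.3],"delta_rot": [0,0,0],"fingers": 1},{"xyz": [0,0,0.3],"delta_rot": [0,0,0],"fingers": 1},{"xyz": [0,0,0.3],"delta_rot": [0,0,0],"fingers": 1}]}}

```text
clock: 9.73
tcp_pos: [0.5753, -0.2536, 0.1028]
orientation: [3.127, 0.294, 0.004]
contact_force: [-1.5, 1.0, 3.5]
grip_width: 0.0168
```

```bash
python3 go.py .5754 -.2537 .0916 -79.2
```

```text
t 9.73 tcp [ 0.5753 -0.2536  0.1028] tool y -79.25 F [-1.5  1.   3.5] w 0.0168 q [-0.26  0.7   0.84  1.82 -0.65  0.92 -0.51]
xyz cm [0.   0.01 1.12] rot deg [ 0.07 -0.13 -0.05]
```

Contact came at TCP z ≈ 0.103, which is the seated height; riding on the tip would have touched near 0.114. The block is over the pin, so I'll press down.

{"method": "jog_arm", "body": {"rows": [{"xyz": [0,0,0.25],"delta_rot": [0,0,0],"fingers": 1},{"xyz": [0,0,0.5],"delta_rot": [0,0,0],"fingers": 1},{"xyz": [0,0,0.75],"delta_rot": [0,0,0],"fingers": 1},{"xyz": [0,0,1.0],"delta_rot": [0,0,0],"fingers": 1},{"xyz": [0,0,1.15],"delta_rot": [0,0,0],"fingers": 1}], "grip_force": 80}}

```text
clock: 10.15
tcp_pos: [0.5754, -0.2536, 0.0917]
orientation: [3.127, 0.294, 0.004]
contact_force: [-3.5, 3.9, 10.5]
grip_width: 0.0168
```

```bash
python3 go.py .5754 -.2537 .0916 -79.2
```

```text
t 10.15 tcp [ 0.5754 -0.2536  0.0917] tool y -79.25 F [-3.5  3.9 10.5] w 0.0168 q [-0.25  0.71  0.82  1.82 -0.66  0.9  -0.5 ]
xyz cm [-0.    0.01  0.01] rot deg [ 0.04 -0.15 -0.05]
```

{"method": "jog_arm", "body": {"rows": [{"xyz": [0,0,0.1],"delta_rot": [0,0,0],"fingers": 1},{"xyz": [0,0,0.15],"delta_rot": [0,0,0],"fingers": 1},{"xyz": [0,0,0.2],"delta_rot": [0,0,0],"fingers": 1},{"xyz": [0,0,0.2],"delta_rot": [0,0,0],"fingers": 1},{"xyz": [0,0,0.2],"delta_rot": [0,0,0],"fingers": 1}]}}

```text
clock: 10.57
tcp_pos: [0.5755, -0.2536, 0.0915]
orientation: [-3.127, -0.294, -0.006]
contact_force: [-6.5, 6.4, 18.2]
grip_width: 0.017
```

```bash
python3 go.py .5754 -.2537 .0916 -79.2; python3 - <<'E'
from h import *
for n,x,y in(('top',370,165),('scene',235,120)):
    im=imaging.grab_frame(n); cv2.imwrite(f'pics/{n}4.png',im); cv2.imwrite(f'pics/{n}4c.png',cv2.resize(im[y:y+90,x:x+90],None,fx=6,fy=6))
E
```

```text
t 10.57 tcp [ 0.5755 -0.2536  0.0915] tool y -79.25 F [-6.5  6.4 18.2] w 0.017 q [-0.25  0.71  0.82  1.82 -0.66  0.9  -0.5 ]
xyz cm [-0.01  0.01 -0.01] rot deg [-0.03 -0.22 -0.05]
```

View pics/scene4c.png

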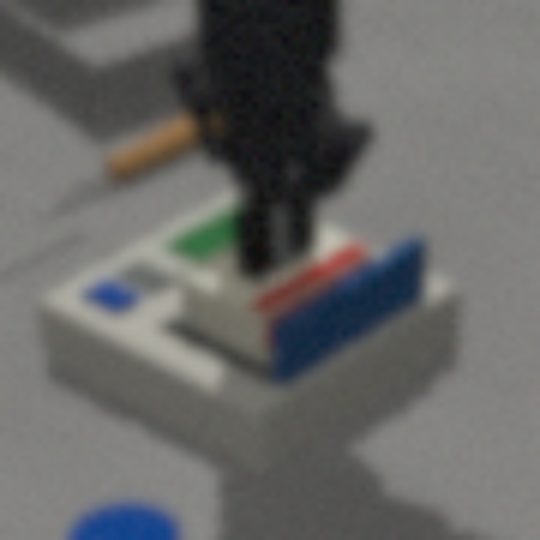

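View pics/top4.png

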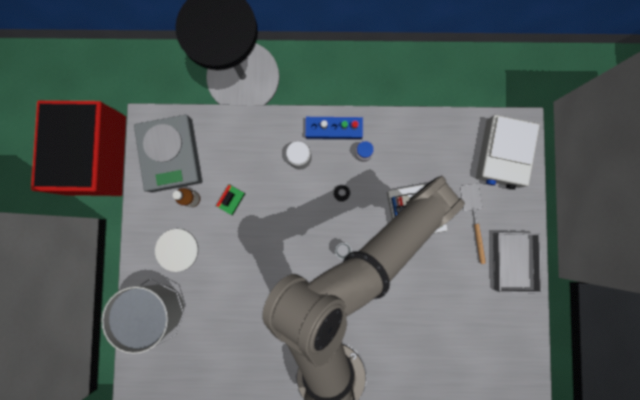

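```bash
python3 go.py .5754 -.2537 .0916 -79.2; python3 - <<'E'
from h import *
print(r.hand_in()); o=r.get_obs(); print(o['clock'],o['tcp_pos'],o['contact_force'])
E
```

```text
t 10.67 tcp [ 0.5755 -0.2536  0.0915] tool y -79.26 F [-6.7  6.4 18.2] w 0.017 q [-0.25  0.71  0.82  1.82 -0.66  0.9  -0.5 ]
xyz cm [-0.01  0.01 -0.01] rot deg [-0.03 -0.22 -0.06]
the job is handed in; nothing more can be done
None
the job is handed in; nothing more can be done
```

I picked up the white block by its black grip and turned it so the red stripe faces the blue back stop. I then lowered it over the pin, pressed the stage down, and handed in at 10.7 s with the arm still holding it down.

- **Over the pin:** The pin measured about 10 mm to +x of the slot's middle in both cameras. The block went straight over it with almost no force, so no sliding along the slot was needed. It first touched at a tool height of about 0.103 m, which is the height for lying flat on the stage. Riding on the pin's tip would have touched near 0.114 m.
- **Pressed down:** The tool stopped at 0.0915 m, 12 mm below where the stage was up. Commanding 2 mm more raised the upward force from 10.5 to 18.2 N without further travel, so the stage is on its lower stop. That force stayed at 18.2 N until hand-in.
- **Checks that were less clean:**
    - **Side force:** About 9 N remained in the last readings.
    - **Held-block fit:** The automatic fit of the held block in the scene picture failed (poor match, about 2 cm off). I relied on an outline drawn from the tool pose instead, which matched to about a pixel.
    - **Meter angle:** The two cameras differed by 1.5° on the meter's angle, and I used 10.8°.
- **Bystanders:** In the last top picture, those in view stand where they were. The arm hid part of the view.

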